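Zero a hand mill by feel, open it a quarter turn and lock it

ROBOT

A 6-joint arm with a two-finger parallel gripper is mounted at the origin on a cart in front of the work surface, level with it; the furniture and walls round the work are solid. World frame = base frame: x ahead of the robot, y to its left, z up, the work surface at z = 0. Lengths are in m, angles in rad, forces in N, time in s.
With the tool pointing down it reaches from about 0.3 to 0.775 m from the base axis. Payload 14.6 kg.
Tool frame: the origin (TCP) lies midway between the tips of the shut fingers; the grasp point (between the pads) lies 19 mm behind it; x points along the fingers, z is the direction in which the jaws open and shut, and the axes are right-handed (so a half turn about x gives the same grasp; the last joint's range is limited). The gripper opens to 85 mm and grips with 20 to 120 N. Pads are 22 mm wide; open, the fingers measure 114 mm over their backs; the gripper's body (76 mm by 85 mm) begins 54 mm behind the grasp point. The pads swing forward as they close: fully open they stand 13 mm farther back than shut.
Start: joints at [-1.319, 0.3, 1.521, -0, 1.321, -0.067], TCP at [0.172, -0.522, 0.231] pointing down, gripper open.
Joint ranges: [-3.03, 3.03], [-0.79, 2.21], [0.23, 2.52], [-1.04, 4.18], [0, 3.07], [-2.55, 2.55]. Speed limits (rad/s): [2.22, 2.22, 2.57, 3.14, 3.14, 3.14].

INTERFACE

Orientations are given as [roll, pitch, yaw] about the fixed x, y, z axes, in that order (R = Rz(yaw) Ry(pitch) Rx(roll)).
In Python, from plant import r gives the robot as it stands.
- The arm moves only by the tool carry_out, never from a script. Its argument "rows" is one flat list of numbers, 5 for each row, row after row: the opening in per cent of the stroke, from 0 (shut) to 100 (fully open), then the shift along the tool's x, y, z in mm, then the turn about the tool's x in degrees. A call has 1 to 12 rows; each row is the pose to reach, as a shift and turn from the pose measured when the call began, along the tool's axes at that moment; what a row does not reach only later rows make up. A row lasts 1/8 s, in which the tool goes at most 62.5 mm and 10.7 degrees, less where a joint would pass 70% of its speed; a pose out of reach is approached as far as the arm can. A call with a gripper value outside its range is refused whole. The fingers move at their own pace and stop on an object; "force" is the grip in N (left out, the last holds). Time passes only in rows, so rows that repeat a pose let the fingers close. It gives the time, the measured TCP pose, the force and the opening at its end, in the units of the state.
- r.observe(): the state, without advancing time (a new reading comes with each control period).
- r.get_image(name): name is "scene" or "top" or "wrist"; returns a dict with "img" (480x640x3 uint8, blue, green, red), "vfov" (degrees; the focal length in pixels is half the picture's height over the tangent of half this angle, whatever the lens; pixels are square), "cx", "cy" (the principal point, pixels), "world_to_cam" (4x4, takes a point from world to camera coordinates); the wrist camera has in their place "T_tool_cam" (4x4, takes a point from camera to tool coordinates, whose origin is the TCP and whose axes are the tool frame's). Camera axes: x right, y down, z forward; pixel columns grow to the right and rows downward; lengths in m; the calibration is good to about 2 mm. A picture is of the moment at which its call begins: read the wrist's pose just before it. There is no depth.
- r.hand_in(): hands the job in, once; it reports no verdict.
The state is a dict: "time": time; "joint_pos": joint angles; "dq": joint speeds; "joint_efforts": joint torques, N m; "position": TCP position; "ee_rot": TCP orientation; "ft_force": force on the tool from outside, world axes, zero at the start; "torque": the same for the moment, N m; "grip_width": finger opening in m.
Only numpy, scipy, OpenCV 4.12 (cv2) and the standard library are available. Lean on these libraries where they do the work, as an engineer would, in place of code of your own. Each camera call takes 0.05 s, during which the arm holds its last target. There are 200 camera calls.

TASK

Set the grind on the green hand mill: turn the black wing knob on its top clockwise until you feel it bottom firmly on the burrs, finger-tight and not forced, then back it off a quarter turn from there. Then swing the lock lever with the orange peg all the way over to its other end stop to lock the setting, and leave the things standing around where they are.

Things in the scene. Friction and masses are not known exactly. Their poses are not given: they have to be found in the camera images.
- dial_center (a point): green hand mill bolted down (it cannot move): on a plinth, a drum 96 mm across and 85 mm high whose flat top is an aluminium dial; spout and ramekin in front (-x of the mill), low hopper behind, crank at its left (+y), lock post at its right (-y). This point: centre of the dial, 85 mm above the worktop, on the knob's axis; x, y are the mill's axes
- wing_grip (a point): black wing knob over the dial: a round skirt 52 mm across and 12 mm high carries an upright flat wing 46 mm long (along this point's x), 12 mm thick (along y), its top 42 mm above the dial, its flat sides free from 12 to 42 mm above the dial. This point is on the axis, 30 mm above the dial, where the wing is gripped across its thickness
- wing_mark (a point): white mark on the end of the wing, on its top edge: 23 mm from the axis towards the wing's -x, 42 mm above the dial; turns with the knob
- pointer (a joint): angle of the red drag pointer, rad, clockwise from above, same zero as the knob's. It starts a little ahead of the knob; turning clockwise, the knob reaches it and pushes it along (angles equal, within 0.1); when the knob is backed off it springs back up to 0.2 rad and then stays, marking where the knob bottomed. Before that it says nothing of where the bottom is
- pointer_tip (a point): tip of the red drag pointer, a thin red ring under the knob with a finger that lies on the dial, 39 mm from the axis towards the pointer's own -x; it lies under the white mark while the knob pushes it, so the angle between mark and tip is how far the knob has been backed off. Only the knob moves it, through dogs hidden under the skirt
- wing (a joint): angle of the wing knob, rad, growing clockwise seen from above; wing direction = mill yaw minus this. Starts at 0.2 to 0.9, turns at about 0.05 N m, bottoms at a hidden angle between 1.8 and 2.8, different every time: there the torque climbs about 2 N m per rad. Bottomed firmly: 0.2 to 0.45 N m for a moment; above 0.55 N m it is overtightened and spoilt. It stays where it is left
- lock (a joint): angle of the lock lever, rad: 0 open (arm points towards the mill's front, -x), grows counter-clockwise seen from above, so the arm swings to the mill's right (-y), to the end stop 1.2 = locked; starts at 0 to 0.2; turning takes about 0.05 N m and it stays where it is left
- lock_peg (a point): top of the upright orange peg at the lever's end, 12 mm thick in its middle (16 mm at the head), 38 mm tall, its top 108 mm above the worktop; 47 mm from the pivot
- lock_pivot (a point): pivot of the lever on top of the lock post, 105 mm to the mill's right (-y) of the knob's axis, 70 mm above the worktop
- ramekin: white ramekin, 69 mm across, 42 mm high, standing under the spout; origin under its centre; leave alone
- garlic: garlic bulb, 53 mm, loose on the worktop; leave alone
- squash: small orange ornamental squash, 62 mm, loose on the worktop; leave alone
- mug_a: white mug, 87 mm across with handle, 96 mm high; leave alone
- teaspoon_a: metal teaspoon, 130 mm, lying on the worktop; leave alone
- wooden_spoon: wooden spoon, 300 mm, lying on the worktop; leave alone

How it is judged:
By the outcome, as a careful person would: the job done as asked, in the order asked, and still so for the second after the job is handed in, with the robot touching nothing.
It also fails if it takes over 67 s, if anything falls off the work surface, if the arm or the gripper's body presses on something with over 40 N, if the wrist force passes 120 N, or if a joint passes its speed limit or range.

## Working session

There is one attempt and no reset: what is moved stays moved. The work goes in short steps, Python scripts to look and compute and a tool call to move; the robot and the scene stay as the last step left them, time stands still between calls to the robot, and variables do not carry over. Pictures are saved under pics/ and viewed, about 8 in all and at most 12, crops included, and the job is handed in when it is done.

Besides the shell and the picture viewer there is one more tool, called after ">>>" as name(argument=value, ...) on one line, values as JSON. carry_out: Moves the arm, as the interface text tells. Its arguments: {"type":"object","properties":{"rows":{"type":"array"},"force":{"type":"number"}},"required":["rows"]}

```bash
mkdir -p pics; ls; python3 - <<'E'
from plant import r
import cv2,numpy as np
s=r.observe();print(s)
for n in("scene","top"):
    d=r.get_image(n);cv2.imwrite(f"pics/{n}0.png",d["img"]);print(n,d["vfov"],d["cx"],d["cy"],np.round(d["world_to_cam"],3).tolist())
E
```

```text
pics
{'time': 0.0, 'joint_pos': array([-1.31859929e+00,  3.00471173e-01,  1.52160801e+00,  6.90309022e-06,
        1.32072947e+00, -6.66205558e-02]), 'dq': array([-8.63377327e-04, -1.04585346e-03, -4.79700378e-04,  7.24457410e-04,
       -2.97611380e-04, -5.01572675e-05]), 'joint_efforts': array([-1.57537761e-03, -5.43504024e+01, -3.61791587e+01, -1.47630526e-04,
        3.95886236e-03, -3.48292497e-05]), 'position': array([ 0.17231944, -0.52204403,  0.23070989]), 'ee_rot': array([3.06947354, 1.56958031, 1.8174931 ]), 'ft_force': array([-1.21434506,  0.13200917, -0.29813236]), 'torque': array([ 0.00661516, -0.00965848, -0.01639694]), 'grip_width': 0.0856050495195641}
scene 43.8889142254828 326.6317900671447 238.26761552079788 [[-0.58, -0.814, 0.008, 0.128], [-0.492, 0.342, -0.801, 0.347], [0.649, -0.469, -0.599, 1.263], [0.0, 0.0, 0.0, 1.0]]
top 51.28048943706695 317.5689017724851 244.32186680611937 [[-0.015, -1.0, 0.005, -0.132], [-0.994, 0.014, -0.107, 0.426], [0.107, -0.006, -0.994, 1.171], [0.0, 0.0, 0.0, 1.0]]
```

View pics/scene0.png

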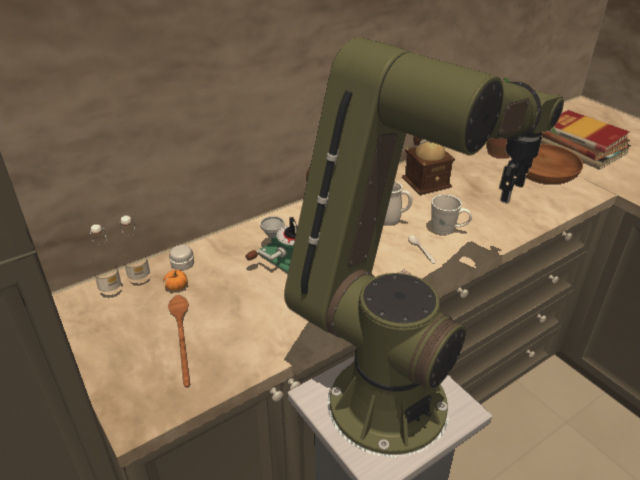

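View pics/top0.png

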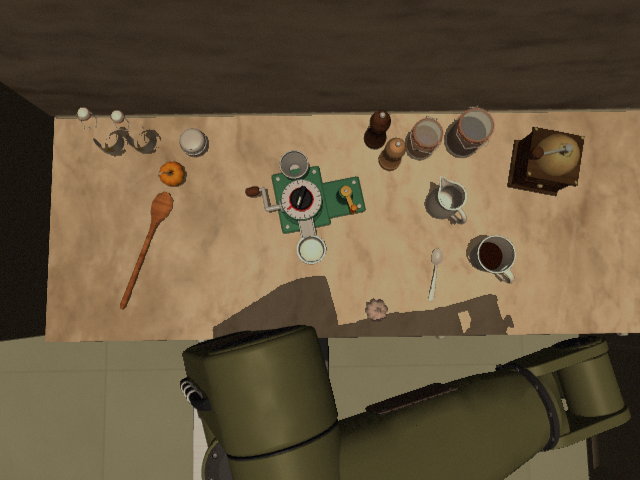

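The scene view is mostly hidden by the arm. The top view shows the dial at about (301,200), ramekin (311,250) and lock lever (348,195). I'll zoom in on the mill.

```bash
cat > h.py <<'E'
from plant import r
import cv2,numpy as np
from scipy.spatial.transform import Rotation as Ro
def pose(s=None):
    s=s or r.observe();T=np.eye(4);T[:3,:3]=Ro.from_euler('xyz',s["ee_rot"]).as_matrix();T[:3,3]=s["position"];return T
def shot(n,fn=None):
    T=pose();d=r.get_image(n)
    d["C"]=T@d["T_tool_cam"] if n=="wrist" else np.linalg.inv(d["world_to_cam"])
    d["f"]=240/np.tan(np.radians(d["vfov"]/2))
    if fn:cv2.imwrite(fn,d["img"])
    return d
def ray(d,u,v):
    k=d["C"][:3,:3]@[(u-d["cx"])/d["f"],(v-d["cy"])/d["f"],1];return d["C"][:3,3],k/np.linalg.norm(k)
def onz(d,u,v,z):
    o,k=ray(d,u,v);return o+k*(z-o[2])/k[2]
def proj(d,p):
    q=np.linalg.inv(d["C"])@np.r_[p,1];return q[:2]/q[2]*d["f"]+[d["cx"],d["cy"]]
def tri(rs):
    A=sum(np.eye(3)-np.outer(k,k) for o,k in rs);b=sum((np.eye(3)-np.outer(k,k))@o for o,k in rs);return np.linalg.solve(A,b)
def totool(p,T=None):
    T=pose() if T is None else T;return 1000*(T[:3,:3].T@(np.asarray(p)-T[:3,3]))
E
python3 - <<'E'
from h import *
d=shot("top")
for n,u,v,z in(("dial",301,200,.085),("ram",311,250,.042),("post",348,193,.07),("hopper",294,164,.06),("pl1",275,176,0.01),("pl2",319,167,.01),("pl3",284,233,.01),("pl4",326,228,.01)):print(n,onz(d,u,v,z).round(3))
T=pose();print(T.round(3))
cv2.imwrite("pics/crop1.png",cv2.resize(d["img"][140:270,240:380],None,fx=5,fy=5,interpolation=cv2.INTER_CUBIC)[:600,:700])
w=shot("wrist");print(w["T_tool_cam"].round(3),w["vfov"])
E
```

```text
dial [ 0.52  -0.102  0.085]
ram [ 0.409 -0.123  0.042]
post [ 0.538 -0.211  0.07 ]
hopper [ 0.611 -0.086  0.06 ]
pl1 [ 0.595 -0.037  0.01 ]
pl2 [ 0.617 -0.145  0.01 ]
pl3 [ 0.454 -0.058  0.01 ]
pl4 [ 0.465 -0.16   0.01 ]
[[-0.     0.95   0.313  0.172]
 [ 0.001  0.313 -0.95  -0.522]
 [-1.     0.    -0.001  0.231]
 [ 0.     0.     0.     1.   ]]
[[-0.001 -0.268  0.963 -0.144]
 [ 0.    -0.963 -0.268  0.067]
 [ 1.    -0.     0.001  0.   ]
 [ 0.     0.     0.     1.   ]] 59.16835254943084
```

View pics/crop1.png

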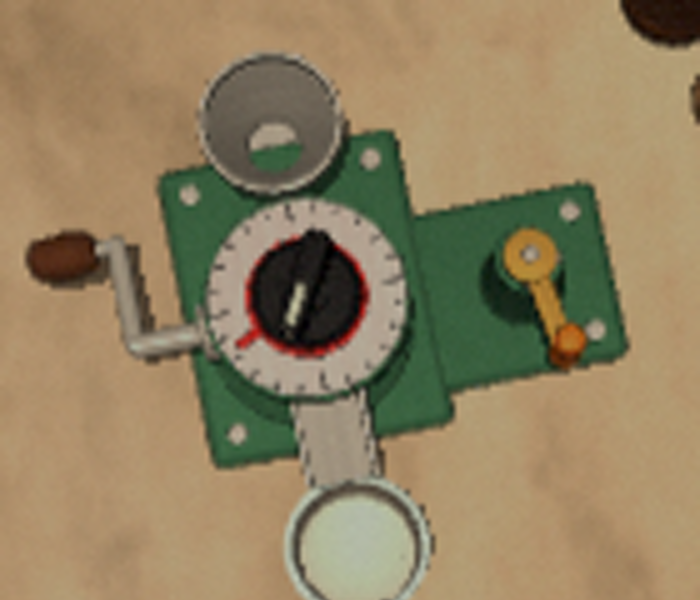

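The crop shows, as full-image pixels: dial centre ≈(301.4,199.6), white mark pointing down-left, red tip (289,208), pivot (346,190) and peg head (353.6,207.6). From these, mill yaw is about 0.23 and wing about 0.48. The tool should turn about -147° so that the whole clockwise stroke fits joint 6. I'm moving above the mill for a close look.

>>> carry_out(rows=[60, 0, 38, -24, -10, 60, 0, 77, -48, -20, 60, 0, 115, -72, -30, 60, 0, 154, -97, -40, 60, 0, 192, -121, -50, 60, 0, 231, -145, -60, 60, 0, 269, -169, -70, 60, 0, 308, -193, -80, 60, 0, 346, -217, -90, 60, 0, 385, -242, -100, 60, 0, 423, -266, -110, 60, 0, 462, -290, -120], force=60)

```text
time: 1.7
position: [0.5209, -0.1006, 0.2311]
ee_rot: [1.13, 1.57, 1.978]
ft_force: [0.8, 0.3, -0.5]
grip_width: 0.0511
```

>>> carry_out(rows=[60, 0, 0, 0, -10, 60, 0, 0, 0, -20, 60, 0, 0, 0, -27, 60, 0, 0, 0, -27])

```text
time: 2.2
position: [0.5209, -0.1006, 0.231]
ee_rot: [0.907, 1.57, 2.226]
ft_force: [0.2, -0.4, -0.2]
grip_width: 0.0511
```

```bash
python3 - <<'E'
from h import *
s=r.observe();print(s["joint_pos"].round(3),s["time"],s["torque"].round(3))
d=shot("wrist","pics/w1.png");print(pose().round(3));t=shot("top")
print(proj(d,onz(t,301.4,199.6,.085)))
np.save("T1.npy",d["C"])
E
```

```text
[-2.600e-01  2.570e-01  1.576e+00  1.000e-03  1.309e+00 -1.579e+00] 2.2 [ 0.001 -0.011  0.022]
[[-0.    -0.968  0.251  0.521]
 [ 0.001  0.251  0.968 -0.101]
 [-1.     0.001  0.001  0.231]
 [ 0.     0.     0.     1.   ]]
[309.66842458 224.17550438]
```

View pics/w1.png

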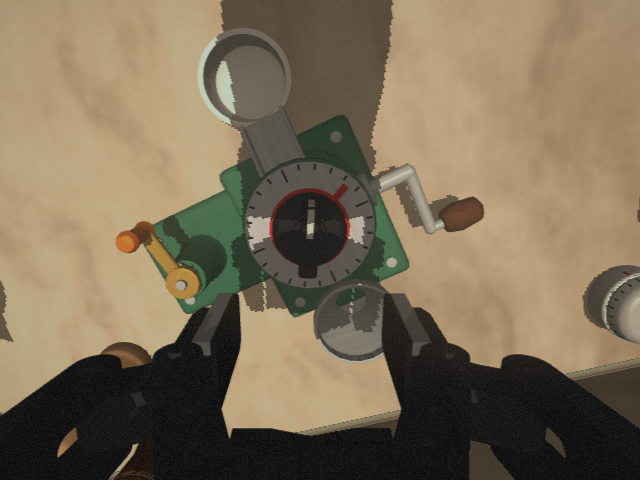

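The wrist view shows the dial centre ≈(310.5,224.5), wing nearly vertical in the picture (mark around (310,217)), red finger (342,190), pivot screw (181,285) and peg head (126,242). Next I'll triangulate against the top view.

```bash
python3 - <<'E'
from h import *
t=shot("top");w=shot("wrist")
def two(n,a,b):
    p=tri([ray(t,*a),ray(w,*b)]);print(n,p.round(4),"res",(proj(t,p)-a).round(1),(proj(w,p)-b).round(1));return p
D=two("dial",(301.4,199.6),(310.5,224.5));P=two("pivot",(346,190.6),(181,285));K=two("peg",(353.6,207.6),(126,242))
im=w["img"][185:270,265:355];hsv=cv2.cvtColor(im,cv2.COLOR_BGR2HSV)
# mark: bright low-sat near centre column
m=((hsv[...,2]>120)&(hsv[...,1]<90)).astype(np.uint8);m[:,:35]=0;m[:,55:]=0;m[:12]=0
n,l,st,c=cv2.connectedComponentsWithStats(m)
for i in range(1,n):
    if st[i,4]>8:print("mark",c[i]+[265,185],st[i])
h2=cv2.cvtColor(w["img"],cv2.COLOR_BGR2HSV);red=((h2[...,1]>150)&((h2[...,0]<5)|(h2[...,0]>172))&(h2[...,2]>70)).astype(np.uint8)
ys,xs=np.nonzero(red[150:300,240:380]);ys+=150;xs+=240
rr=np.hypot(xs-310.5,ys-224.5);k=rr.argmax();tip=(xs[k],ys[k]);print("tip",tip)
yaw=np.arctan2(P[0]-D[0],-(P[1]-D[1]));print("mill yaw",yaw,"dist",np.hypot(*(P-D)[:2]))
def ang(p):return np.arctan2(-(p[1]-D[1]),-(p[0]-D[0]))
pt=onz(w,*tip,.087);print("pointer",yaw-ang(pt),np.hypot(*(pt-D)[:2]))
print("lock",ang(P*0+D+(K-P))-yaw, np.hypot(*(K-P)[:2]))
cv2.imwrite("pics/c2.png",cv2.resize(im,None,fx=6,fy=6,interpolation=cv2.INTER_CUBIC))
print("axis at z .127 in wrist px",proj(w,np.r_[D[:2],.127]),"tooltarget",totool(np.r_[D[:2],.101]))
E
```

```text
dial [ 0.5218 -0.1025  0.0818] res [-0.  -0.1] [-0.2 -0.3]
pivot [ 0.5405 -0.2048  0.0872] res [-0.1 -0.2] [-0.3 -0.6]
peg [ 0.4964 -0.2196  0.1108] res [ 0.  -0.1] [-0.1 -0.4]
mark [310. 228.] [42 38  7 11 71]
tip (np.int64(345), np.int64(185))
mill yaw 0.1804327585686674 dist 0.10398083950764747
pointer 1.1245703099588558 0.037220554088530165
lock 0.14156841827549885 0.046530192768839324
axis at z .127 in wrist px [310.13164861 241.39777454] tooltarget [130.0780877   -1.45819728  -1.6499401 ]
```

View pics/c2.png

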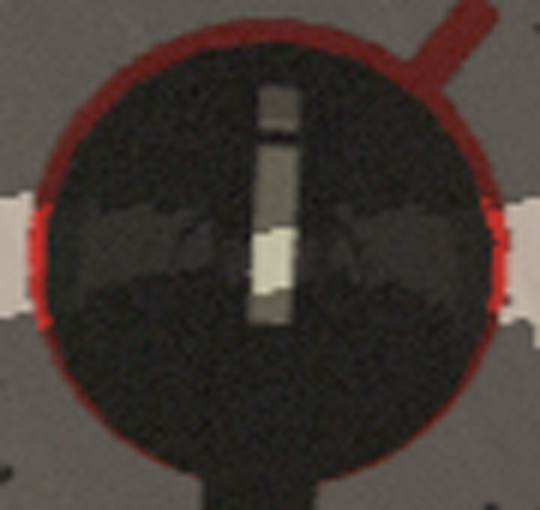

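The mark's top edge runs from (311.2,208) to (310,238), so the wing is within 2° of the tool's y axis and wing ≈0.47. I'll descend, turn +2° and close.

>>> carry_out(rows=[50, 40, -0.7, -0.8, 1, 50, 80, -1.5, -1.6, 2, 50, 110, -1.5, -1.6, 2, 50, 124, -1.5, -1.6, 2, 50, 129, -1.5, -1.6, 2, 50, 129, -1.5, -1.6, 2])

```text
time: 3.15
position: [0.5223, -0.1026, 0.1028]
ee_rot: [-0.697, 1.57, 0.585]
ft_force: [0.2, 0.1, -0.2]
grip_width: 0.0428
```

>>> carry_out(rows=[5, 0, 0, 0, 0, 5, 0, 0, 0, 0, 5, 0, 0, 0, 0, 5, 0, 0, 0, 0, 5, 0, 0, 0, 0, 5, 0, 0, 0, 0], force=60)

```text
time: 3.9
position: [0.5228, -0.1023, 0.1039]
ee_rot: [-1.058, 1.568, 0.224]
ft_force: [-0.1, 4.1, 6.9]
grip_width: 0.011
```

```bash
cat > st.py <<'E'
from h import *
s=r.observe();T=pose(s)
phi=np.arctan2(T[1,2],T[0,2])
print("t",round(s["time"],2),"pos",s["position"].round(4),"F",s["ft_force"].round(1),"M",s["torque"].round(3),"e6",s["joint_efforts"][5].round(3),"q6",s["joint_pos"][5].round(3),"phi",phi.round(4),"wing~",round(0.1804-(phi-np.pi/2),3),"w",s["grip_width"].round(4))
E
python3 st.py
```

```text
Traceback (most recent call last):
  File "st.py", line 4, in <module>
    print("t",round(s["time"],2),"pos",s["position"].round(4),"F",s["ft_force"].round(1),"M",s["torque"].round(3),"e6",s["joint_efforts"][5].round(3),"q6",s["joint_pos"][5].round(3),"phi",phi.round(4),"wing~",round(0.1804-(phi-np.pi/2),3),"w",s["grip_width"].round(4))
                                                                                                                                                                                                                                                   ^^^^^^^^^^^^^^^^^^^^^
AttributeError: 'float' object has no attribute 'round'
```

Gripped (11 mm), but the tips touch the skirt (7 N up). I'll re-grip 3 mm higher.

>>> carry_out(rows=[22, 0, 0, 0, 0, 22, -2, 0, 0, 0, 22, -2, 0, 0, 0, 5, -2, 0, 0, 0, 5, -2, 0, 0, 0, 5, -2, 0, 0, 0])

```text
time: 4.65
position: [0.5229, -0.1023, 0.1061]
ee_rot: [-1.086, 1.568, 0.197]
ft_force: [-1.4, 1.8, 5.9]
grip_width: 0.0108
```

```bash
sed -i 's/s\["grip_width"\].round(4)/s["grip_width"]/' st.py; python3 st.py
```

```text
t 4.65 pos [ 0.5229 -0.1023  0.1061] F [-1.4  1.8  5.9] M [ 0.254  0.303 -0.009] e6 0.028 q6 -1.545 phi 1.2822 wing~ 0.469 w 0.010807761046976805
```

>>> carry_out(rows=[5, 0, 0, 0, 6, 5, 0, 0, 0, 12, 5, 0, 0, 0, 18, 5, 0, 0, 0, 24, 5, 0, 0, 0, 30, 5, 0, 0, 0, 36, 5, 0, 0, 0, 42, 5, 0, 0, 0, 48, 5, 0, 0, 0, 54, 5, 0, 0, 0, 60, 5, 0, 0, 0, 66, 5, 0, 0, 0, 66])

```text
time: 6.15
position: [0.5236, -0.1017, 0.1062]
ee_rot: [0.181, 1.566, 0.309]
ft_force: [5.5, 6.4, 0.1]
grip_width: 0.0104
```

```bash
python3 st.py
```

```text
t 6.15 pos [ 0.5236 -0.1017  0.1062] F [5.5 6.4 0.1] M [ 0.962 -0.896 -0.005] e6 0.873 q6 -0.392 phi 0.1288 wing~ 1.622 w 0.01035629784579522
```

```bash
python3 - <<'E'
from h import *
w=shot("wrist");print(proj(w,[.5218,-.1025,.127]))
cv2.imwrite("pics/w3.png",cv2.resize(w["img"][120:400,160:480],None,fx=2,fy=2))
E
python3 st.py
```

```text
[308.79473941 339.36760243]
t 6.2 pos [ 0.5236 -0.1017  0.1062] F [6.  6.8 0.3] M [ 0.998 -0.919 -0.057] e6 0.234 q6 -0.393 phi 0.13 wing~ 1.621 w 0.01072917365566735
```

View pics/w3.png

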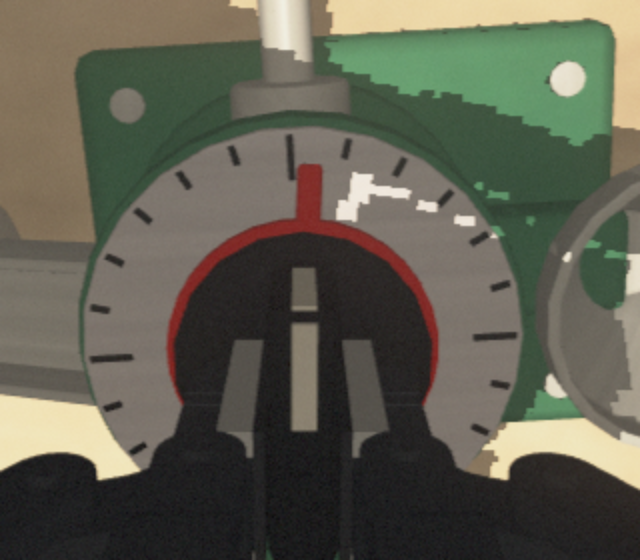

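The picture confirms that the knob turns with the gripper and pushes the pointer (red tip directly above the white mark). I'll average the torque over a few readings and go on in small steps.

```bash
cat > tq.py <<'E'
from h import *
L=[]
for i in range(5):
    s=r.observe();T=pose(s);phi=np.arctan2(T[1,2],T[0,2]);L.append(np.r_[s["torque"],s["ft_force"],s["joint_efforts"][5],1.751-phi]);
    if i<4:r.get_image("top")
L=np.array(L);m=L.mean(0);print("t",round(s["time"],2),"Mz",L[:,2].round(3),"mean",m[2].round(3),"F",m[3:6].round(1),"e6",L[:,6].round(2),m[6].round(3),"wing",L[-1,7].round(3),"pos",s["position"].round(4),"w",round(s["grip_width"],4))
E
python3 tq.py
```

```text
t 6.4 Mz [-0.057 -0.066 -0.027 -0.03  -0.054] mean -0.047 F [5.9 6.2 0.1] e6 [ 0.23  0.03 -0.03 -0.04 -0.04] 0.03 wing 1.621 pos [ 0.5236 -0.1017  0.1062] w 0.0107
```

>>> carry_out(rows=[5, 0, 0, 0, 3, 5, 0, 0, 0, 6, 5, 0, 0, 0, 8, 5, 0, 0, 0, 8])

```text
time: 6.9
position: [0.5238, -0.1016, 0.1062]
ee_rot: [0.312, 1.566, 0.303]
ft_force: [3.9, 2.8, -0.4]
grip_width: 0.0105
```

```bash
python3 tq.py
```

```text
t 7.1 Mz [ 0.019 -0.039 -0.009 -0.034  0.012] mean -0.01 F [4.1 3.  0.2] e6 [ 0.35  0.12  0.01 -0.01 -0.03] 0.087 wing 1.76 pos [ 0.5238 -0.1016  0.1062] w 0.0105
```

>>> carry_out(rows=[5, 0, 0, 0, 2.5, 5, 0, 0, 0, 5, 5, 0, 0, 0, 5])

```text
time: 7.48
position: [0.5239, -0.1016, 0.1062]
ee_rot: [0.376, 1.565, 0.28]
ft_force: [4.3, 2.7, -0.1]
grip_width: 0.0108
```

```bash
python3 tq.py
```

```text
t 7.67 Mz [-0.054 -0.035 -0.021 -0.001 -0.01 ] mean -0.024 F [ 4.6  2.3 -0.3] e6 [ 0.44  0.14  0.01 -0.04 -0.02] 0.105 wing 1.846 pos [ 0.5239 -0.1016  0.1062] w 0.0108
```

>>> carry_out(rows=[5, 0, 0, 0, 2.5, 5, 0, 0, 0, 5, 5, 0, 0, 0, 5])

```text
time: 8.05
position: [0.524, -0.1016, 0.1062]
ee_rot: [0.451, 1.565, 0.269]
ft_force: [4.7, 1.9, -0.0]
grip_width: 0.0108
```

```bash
python3 tq.py
```

```text
t 8.25 Mz [-0.04  -0.057  0.047 -0.044 -0.023] mean -0.023 F [ 4.6  2.5 -0.7] e6 [ 0.33  0.07 -0.02 -0.04 -0.04] 0.062 wing 1.932 pos [ 0.524  -0.1016  0.1062] w 0.0106
```

>>> carry_out(rows=[5, 0, 0, 0, 2.5, 5, 0, 0, 0, 5, 5, 0, 0, 0, 5])

```text
time: 8.62
position: [0.524, -0.1016, 0.1062]
ee_rot: [0.521, 1.565, 0.252]
ft_force: [5.2, 1.8, -0.1]
grip_width: 0.0105
```

```bash
python3 tq.py
```

```text
t 8.82 Mz [-0.095 -0.042 -0.071 -0.037  0.019] mean -0.045 F [ 4.8  2.1 -0.5] e6 [ 0.33  0.07 -0.02 -0.04 -0.04] 0.061 wing 2.019 pos [ 0.524  -0.1016  0.1062] w 0.0109
```

>>> carry_out(rows=[5, 0, 0, 0, 2.5, 5, 0, 0, 0, 5, 5, 0, 0, 0, 5])

```text
time: 9.2
position: [0.5241, -0.1016, 0.1062]
ee_rot: [0.591, 1.565, 0.236]
ft_force: [4.2, 2.3, -1.0]
grip_width: 0.0108
```

```bash
python3 tq.py
```

```text
t 9.4 Mz [-0.002 -0.077 -0.012 -0.023 -0.02 ] mean -0.027 F [ 4.5  1.9 -0.5] e6 [ 0.33  0.07 -0.02 -0.04 -0.04] 0.061 wing 2.105 pos [ 0.5241 -0.1017  0.1062] w 0.0109
```

>>> carry_out(rows=[5, 0, 0, 0, 2.5, 5, 0, 0, 0, 5, 5, 0, 0, 0, 5])

```text
time: 9.78
position: [0.5242, -0.1017, 0.1062]
ee_rot: [0.663, 1.565, 0.222]
ft_force: [5.0, 1.5, -0.7]
grip_width: 0.011
```

```bash
python3 tq.py
```

```text
t 9.97 Mz [-0.036 -0.088 -0.085 -0.017 -0.051] mean -0.055 F [ 4.6  2.  -0.6] e6 [ 0.33  0.07 -0.02 -0.04 -0.04] 0.061 wing 2.192 pos [ 0.5242 -0.1017  0.1062] w 0.011
```

>>> carry_out(rows=[5, 0, 0, 0, 2.5, 5, 0, 0, 0, 5, 5, 0, 0, 0, 5])

```text
time: 10.35
position: [0.5243, -0.1017, 0.1062]
ee_rot: [0.736, 1.564, 0.208]
ft_force: [3.8, 2.0, 0.2]
grip_width: 0.0107
```

```bash
python3 tq.py
```

```text
t 10.55 Mz [-0.025 -0.093 -0.004 -0.058 -0.038] mean -0.044 F [ 4.3  2.1 -0.2] e6 [ 0.33  0.07 -0.02 -0.04 -0.04] 0.061 wing 2.278 pos [ 0.5243 -0.1017  0.1062] w 0.0109
```

>>> carry_out(rows=[5, 0, 0, 0, 2.5, 5, 0, 0, 0, 5, 5, 0, 0, 0, 5])

```text
time: 10.92
position: [0.5244, -0.1018, 0.1062]
ee_rot: [0.801, 1.564, 0.186]
ft_force: [4.8, 1.9, 0.8]
grip_width: 0.0113
```

```bash
python3 tq.py
```

```text
t 11.12 Mz [-0.034 -0.018 -0.054 -0.08  -0.04 ] mean -0.045 F [ 5.   1.9 -0.4] e6 [ 0.33  0.07 -0.02 -0.04 -0.04] 0.06 wing 2.365 pos [ 0.5243 -0.1018  0.1062] w 0.0107
```

>>> carry_out(rows=[5, 0, 0, 0, 2.5, 5, 0, 0, 0, 5, 5, 0, 0, 0, 5])

```text
time: 11.5
position: [0.5244, -0.1018, 0.1062]
ee_rot: [0.877, 1.564, 0.176]
ft_force: [5.1, 1.5, 0.1]
grip_width: 0.011
```

```bash
python3 tq.py
```

```text
t 11.7 Mz [ 0.023 -0.038 -0.06  -0.024 -0.085] mean -0.037 F [ 5.   1.8 -0.4] e6 [ 0.38  0.09 -0.01 -0.04 -0.04] 0.076 wing 2.451 pos [ 0.5244 -0.1018  0.1062] w 0.0107
```

>>> carry_out(rows=[5, 0, 0, 0, 2, 5, 0, 0, 0, 4, 5, 0, 0, 0, 4])

```text
time: 12.08
position: [0.5245, -0.1019, 0.1062]
ee_rot: [0.928, 1.564, 0.158]
ft_force: [5.3, 1.6, -0.8]
grip_width: 0.0104
```

```bash
python3 tq.py
```

```text
t 12.28 Mz [ 0.023 -0.009 -0.092  0.    -0.075] mean -0.031 F [ 5.1  1.5 -0.4] e6 [ 0.25  0.05 -0.02 -0.04 -0.04] 0.039 wing 2.521 pos [ 0.5245 -0.1019  0.1062] w 0.0105
```

>>> carry_out(rows=[5, 0, 0, 0, 2, 5, 0, 0, 0, 4, 5, 0, 0, 0, 4])

```text
time: 12.65
position: [0.5245, -0.1019, 0.1062]
ee_rot: [0.994, 1.564, 0.152]
ft_force: [4.6, 1.7, -0.7]
grip_width: 0.0102
```

```bash
python3 tq.py
```

```text
t 12.85 Mz [ 0.041 -0.085 -0.066 -0.08  -0.061] mean -0.05 F [ 4.7  1.7 -0.4] e6 [ 0.25  0.05 -0.02 -0.04 -0.04] 0.04 wing 2.592 pos [ 0.5245 -0.1019  0.1062] w 0.0111
```

>>> carry_out(rows=[5, 0, 0, 0, 2, 5, 0, 0, 0, 4, 5, 0, 0, 0, 4])

```text
time: 13.22
position: [0.5245, -0.102, 0.1062]
ee_rot: [1.061, 1.564, 0.149]
ft_force: [5.7, 0.4, 0.2]
grip_width: 0.0104
```

```bash
python3 tq.py; python3 - <<'E'
from h import *
w=shot("wrist")
cv2.imwrite("pics/w4.png",cv2.resize(w["img"][120:400,160:480],None,fx=2,fy=2))
E
```

```text
t 13.43 Mz [-0.015 -0.031 -0.039 -0.078 -0.057] mean -0.044 F [ 5.2  0.9 -0.5] e6 [ 0.25  0.05 -0.02 -0.04 -0.04] 0.04 wing 2.663 pos [ 0.5246 -0.102   0.1062] w 0.0107
```

View pics/w4.png

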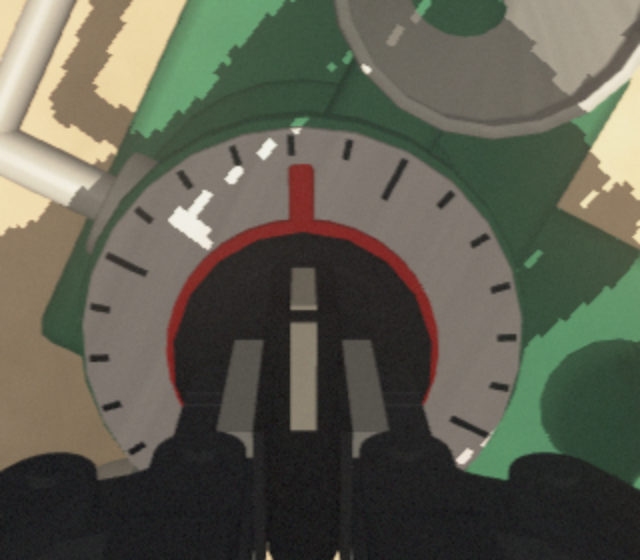

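The view shows the knob still following and the pointer over the mark (tip (301,170), mark (304,290)). It hasn't bottomed yet.

>>> carry_out(rows=[5, 0, 0, 0, 2, 5, 0, 0, 0, 4, 5, 0, 0, 0, 4])

```text
time: 13.85
position: [0.5246, -0.102, 0.1062]
ee_rot: [1.114, 1.564, 0.131]
ft_force: [5.1, 1.6, 0.3]
grip_width: 0.0106
```

```bash
python3 tq.py
```

```text
t 14.05 Mz [-0.038 -0.077 -0.033 -0.028 -0.05 ] mean -0.045 F [ 4.8  1.6 -0.4] e6 [ 0.26  0.05 -0.02 -0.03 -0.04] 0.044 wing 2.733 pos [ 0.5246 -0.102   0.1062] w 0.0105
```

>>> carry_out(rows=[5, 0, 0, 0, 2, 5, 0, 0, 0, 4, 5, 0, 0, 0, 4])

```text
time: 14.42
position: [0.5246, -0.1021, 0.1062]
ee_rot: [1.167, 1.563, 0.114]
ft_force: [5.9, 1.5, -1.4]
grip_width: 0.0105
```

```bash
python3 tq.py
```

```text
t 14.62 Mz [-0.023  0.027  0.031 -0.005  0.025] mean 0.011 F [ 5.2  1.4 -0.8] e6 [0.31 0.1  0.04 0.02 0.02] 0.097 wing 2.804 pos [ 0.5246 -0.1021  0.1062] w 0.0106
```

Bottoming has started: the settled torque rose by about 0.06 N m.

>>> carry_out(rows=[5, 0, 0, 0, 1.5, 5, 0, 0, 0, 3, 5, 0, 0, 0, 3])

```text
time: 15.0
position: [0.5247, -0.1021, 0.1062]
ee_rot: [1.21, 1.563, 0.103]
ft_force: [5.9, 0.9, -0.3]
grip_width: 0.0105
```

```bash
python3 tq.py
```

```text
t 15.2 Mz [0.062 0.09  0.069 0.004 0.082] mean 0.062 F [ 5.2  1.4 -0.6] e6 [0.29 0.14 0.09 0.08 0.07] 0.135 wing 2.857 pos [ 0.5247 -0.1022  0.1062] w 0.0106
```

>>> carry_out(rows=[5, 0, 0, 0, 2, 5, 0, 0, 0, 4, 5, 0, 0, 0, 4])

```text
time: 15.58
position: [0.5247, -0.1022, 0.1062]
ee_rot: [1.251, 1.563, 0.074]
ft_force: [5.4, 0.2, -0.8]
grip_width: 0.0108
```

```bash
python3 tq.py
```

```text
t 15.78 Mz [0.117 0.128 0.149 0.09  0.106] mean 0.118 F [ 5.1  0.7 -0.4] e6 [0.44 0.23 0.17 0.15 0.15] 0.229 wing 2.928 pos [ 0.5247 -0.1022  0.1062] w 0.0107
```

>>> carry_out(rows=[5, 0, 0, 0, 2, 5, 0, 0, 0, 4, 5, 0, 0, 0, 4])

```text
time: 16.15
position: [0.5248, -0.1023, 0.1062]
ee_rot: [1.299, 1.563, 0.051]
ft_force: [4.9, 1.1, -0.9]
grip_width: 0.0107
```

```bash
python3 tq.py
```

```text
t 16.35 Mz [0.192 0.213 0.248 0.225 0.212] mean 0.218 F [ 5.3  0.3 -0.6] e6 [0.52 0.32 0.25 0.24 0.23] 0.312 wing 2.999 pos [ 0.5247 -0.1023  0.1062] w 0.0107
```

>>> carry_out(rows=[5, 0, 0, 0, 1.5, 5, 0, 0, 0, 3, 5, 0, 0, 0, 3, 5, 0, 0, 0, 3])

```text
time: 16.85
position: [0.5247, -0.1024, 0.1062]
ee_rot: [1.345, 1.563, 0.044]
ft_force: [5.6, -0.3, -0.9]
grip_width: 0.0107
```

```bash
python3 tq.py; python3 - <<'E'
from h import *
w=shot("wrist");cv2.imwrite("pics/w5.png",cv2.resize(w["img"][120:400,160:480],None,fx=2,fy=2))
E
```

```text
t 17.05 Mz [0.304 0.303 0.258 0.291 0.293] mean 0.29 F [ 5.4  0.6 -0.9] e6 [0.31 0.3  0.3  0.29 0.29] 0.298 wing 3.051 pos [ 0.5248 -0.1024  0.1062] w 0.0106
```

View pics/w5.png

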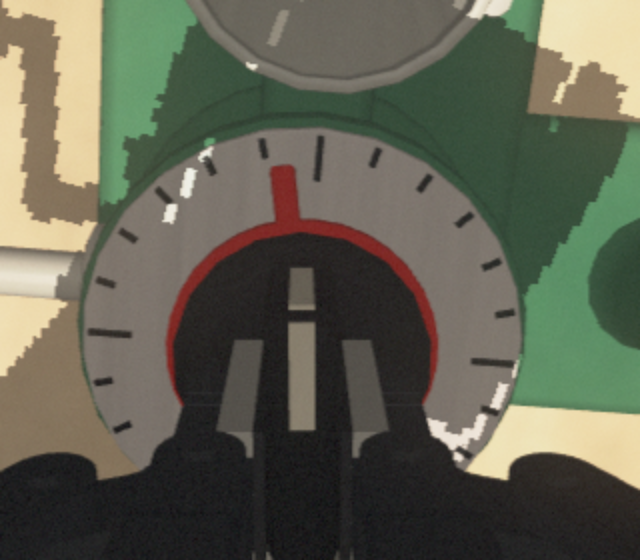

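Torque holds at 0.29 N m, inside the 0.2–0.45 window, and the knob is still square in the pads (mark x≈302). The pointer tip lags it by about 0.1 rad. So it's firmly bottomed, and I'll back off most of the quarter turn and check against the pointer.

>>> carry_out(rows=[5, 0, 0, 0, -8, 5, 0, 0, 0, -16, 5, 0, 0, 0, -24, 5, 0, 0, 0, -32, 5, 0, 0, 0, -40, 5, 0, 0, 0, -48, 5, 0, 0, 0, -56, 5, 0, 0, 0, -64, 5, 0, 0, 0, -72, 5, 0, 0, 0, -80, 5, 0, 0, 0, -86, 5, 0, 0, 0, -86])

```text
time: 18.6
position: [0.5237, -0.1017, 0.1061]
ee_rot: [0.155, 1.566, 0.357]
ft_force: [-4.4, 6.7, 6.5]
grip_width: 0.0106
```

```bash
python3 tq.py; python3 - <<'E'
from h import *
w=shot("wrist");cv2.imwrite("pics/w6.png",cv2.resize(w["img"][120:400,160:480],None,fx=2,fy=2))
E
```

```text
t 18.8 Mz [0.083 0.016 0.086 0.01  0.078] mean 0.055 F [-5.2  6.6  6.5] e6 [-0.88 -0.23 -0.02  0.03  0.04] -0.213 wing 1.55 pos [ 0.5237 -0.1017  0.1061] w 0.0103
```

View pics/w6.png

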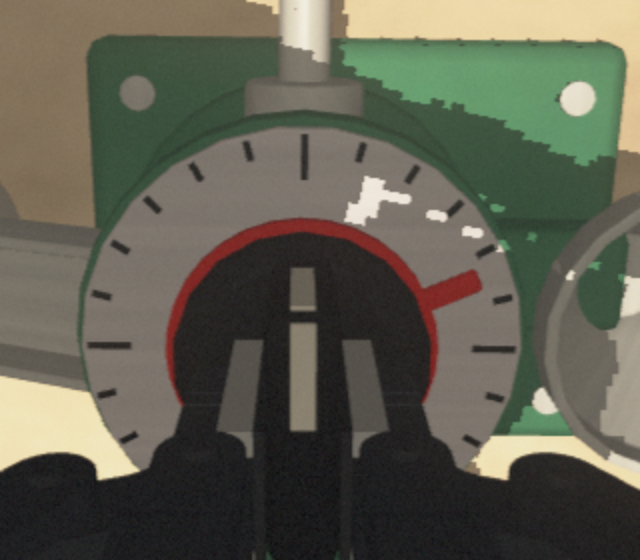

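The pointer sprang back. Its tip is at (480,280) with the dial centre near (303,346), so only about 70° lies between mark and tip. I'll compute that properly.

```bash
cat > ma.py <<'E'
from h import *
def run(D):
    w=shot("wrist");h=cv2.cvtColor(w["img"],cv2.COLOR_BGR2HSV)
    c=proj(w,np.r_[D,.085])
    red=((h[...,1]>130)&((h[...,0]<6)|(h[...,0]>172))&(h[...,2]>60))
    ys,xs=np.nonzero(red);P=np.array([onz(w,x,y,.086)[:2] for x,y in zip(xs,ys)])-D
    q=np.hypot(*P.T);k=(q>.030)&(q<.042);f=P[k].mean(0)
    print("centre px",c,"finger px",xs[k].mean(),ys[k].mean(),"n",k.sum(),"rmax",q[k].max())
    T=w["C"];phi=np.arctan2(pose()[1,2],pose()[0,2])
    a=np.arctan2(-f[1],-f[0]);wing=.1804-(phi-np.pi/2);po=(.1804-a)%(2*np.pi)
    print("wing",wing,"pointer",po,"gap deg",np.degrees(po-wing))
for D in ([.5218,-.1025],[.5237,-.1020]):run(np.array(D))
E
python3 ma.py
```

```text
centre px [308.55339316 289.55254517] finger px 387.9649805447471 263.55252918287937 n 257 rmax 0.03931322137039453
wing 1.5503727450440752 pointer 2.7735948096561174 gap deg 70.08546170954891
centre px [313.19882393 289.25475648] finger px 385.47417840375584 264.50704225352115 n 213 rmax 0.03742678654402603
wing 1.5503456765270744 pointer 2.758145897262046 gap deg 69.20185514308308
```

>>> carry_out(rows=[5, 0, 0, 0, -7, 5, 0, 0, 0, -14, 5, 0, 0, 0, -20, 5, 0, 0, 0, -20, 5, 0, 0, 0, -20])

```text
time: 19.58
position: [0.5234, -0.1017, 0.1061]
ee_rot: [-0.1, 1.567, 0.447]
ft_force: [-3.1, 0.8, 4.6]
grip_width: 0.0111
```

>>> carry_out(rows=[40, 0, 0, 0, 0, 40, 0, 0, 0, 0, 40, 0, 0, 0, 0, 40, -40, 0, 0, 0, 40, -80, 0, 0, 0, 40, -125, 0, 0, 0, 40, -125, 0, 0, 0])

```text
time: 20.45
position: [0.524, -0.1022, 0.2345]
ee_rot: [-0.514, 1.561, 0.033]
ft_force: [-0.3, -0.2, -0.8]
grip_width: 0.0341
```

```bash
python3 ma.py; python3 - <<'E'
from h import *
w=shot("wrist","pics/w7.png");print(pose().round(3).tolist(),r.observe()["time"],proj(w,[.5218,-.1025,.127]),proj(w,[.5218,-.1025,.085]))
E
```

```text
centre px [308.33718304 218.37409953] finger px 356.93975903614455 217.9277108433735 n 83 rmax 0.038769867812373744
wing 1.203864767081174 pointer 2.760043475779228 gap deg 89.16247217651687
centre px [312.24313649 221.0959272 ] finger px 358.47222222222223 220.22222222222223 n 72 rmax 0.03713079064269958
wing 1.2038557620191588 pointer 2.749122379921827 gap deg 88.53725542827772
[[0.003, -0.52, 0.854, 0.523], [0.002, 0.854, 0.52, -0.102], [-1.0, 0.001, 0.003, 0.23], [0.0, 0.0, 0.0, 1.0]] 20.6 [310.60924478 237.41402031] [310.45014411 221.63429391]
```

View pics/w7.png

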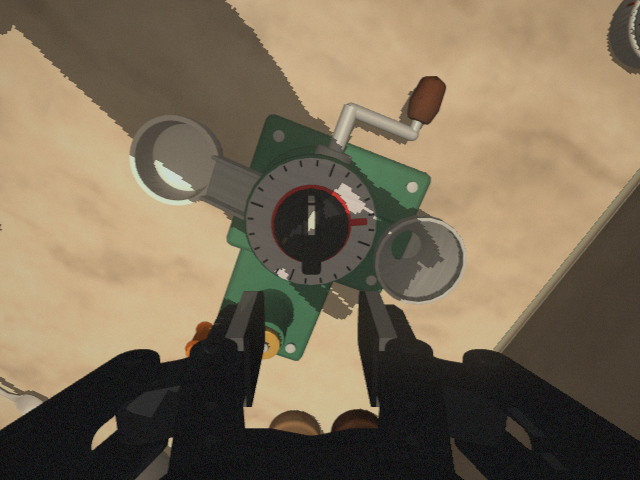

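In the wrist view the mark points straight up at (311,197), the pointer is at (365,222), and the gap is ≈89°. The knob setting is done. Next is the lock peg: I'll grip it across the lever and swing it along its arc.

>>> carry_out(rows=[40, 0, -9, -8, 10, 40, 0, -17, -17, 20, 40, 0, -26, -25, 30, 40, 0, -35, -34, 40, 40, 0, -43, -42, 50, 40, 0, -52, -50, 60, 40, 0, -61, -59, 70, 40, 0, -70, -67, 80, 40, 0, -78, -75, 90, 40, 0, -87, -84, 100, 40, 0, -87, -84, 103, 40, 0, -87, -84, 103])

```text
time: 22.1
position: [0.4958, -0.2198, 0.2286]
ee_rot: [2.606, 1.568, 1.356]
ft_force: [0.9, -1.1, -0.5]
grip_width: 0.0344
```

```bash
python3 st.py; python3 - <<'E'
from h import *
w=shot("wrist","pics/w8.png");print(pose().round(3).tolist())
h=cv2.cvtColor(w["img"],cv2.COLOR_BGR2HSV);m=((h[...,1]>170)&(h[...,0]>6)&(h[...,0]<17)&(h[...,2]>110)).astype(np.uint8)
n,l,st,c=cv2.connectedComponentsWithStats(m)
for i in range(1,n):
    if st[i,4]>40:print(c[i],st[i])
print("expected peg",proj(w,[.4964,-.2196,.108]),"pivot",proj(w,[.5405,-.2048,.08]))
E
```

```text
t 22.1 pos [ 0.4958 -0.2198  0.2286] F [ 0.9 -1.1 -0.5] M [-0.005  0.053 -0.034] e6 0.64 q6 0.763 phi -1.2501 wing~ 3.001 w 0.03436698318229262
[[0.001, 0.949, 0.316, 0.496], [0.003, 0.316, -0.949, -0.22], [-1.0, 0.002, -0.003, 0.229], [0.0, 0.0, 0.0, 1.0]]
[634.03389831  29.74576271] [629  18  11  24  59]
[314.78076923 226.93461538] [305 218  20  19 260]
expected peg [310.4808209 228.3735293] pivot [310.38422239 151.89656444]
```

View pics/w8.png

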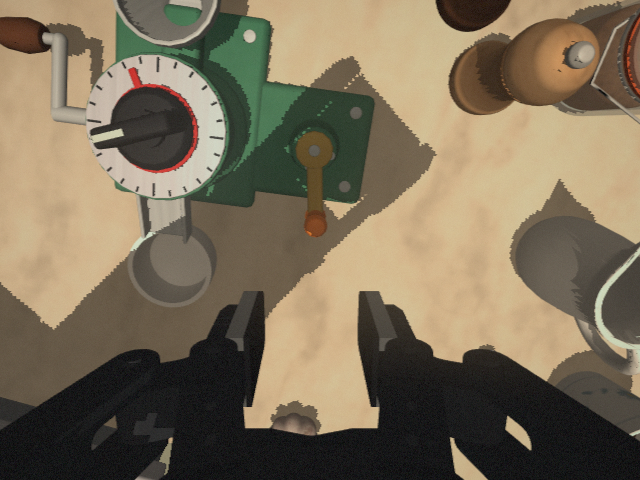

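The peg head at (315,227) sits just under the tool (about 1.5 mm in +z) and the lever points along tool -y. I'll descend and grip.

>>> carry_out(rows=[40, 45, 0, 1, 0, 40, 90, 0, 1.5, 0, 40, 125, 0, 1.5, 0, 40, 142, 0, 1.5, 0, 40, 142, 0, 1.5, 0, 5, 142, 0, 1.5, 0, 5, 142, 0, 1.5, 0, 5, 142, 0, 1.5, 0, 5, 142, 0, 1.5, 0, 5, 142, 0, 1.5, 0], force=40)

```text
time: 23.4
position: [0.4971, -0.2211, 0.0882]
ee_rot: [1.772, 1.567, 0.523]
ft_force: [-0.7, -1.5, 7.6]
grip_width: 0.0123
```

```bash
python3 st.py; python3 - <<'E'
from h import *
T=pose();P=np.array([.5405,-.2048]);p0=T[:2,3];v=p0-P;print(np.hypot(*v),T.round(3).tolist())
for a in range(6,67,6):
    c,s_=np.cos(np.radians(a)),np.sin(np.radians(a));u=.047/np.hypot(*v)*v
    q=P+np.array([[c,-s_],[s_,c]])@v;print(a,totool(np.r_[q,T[2,3]],T).round(1))
E
```

```text
t 23.4 pos [ 0.4971 -0.2211  0.0882] F [-0.7 -1.5  7.6] M [-0.127  0.166 -0.028] e6 -0.031 q6 0.76 phi -1.249 wing~ 3.0 w 0.012336686021140153
0.046366919046792694 [[0.003, 0.949, 0.316, 0.497], [0.002, 0.316, -0.949, -0.221], [-1.0, 0.004, -0.001, 0.088], [0.0, 0.0, 0.0, 1.0]]
6 [-0.   0.4  4.8]
12 [-0.   1.4  9.6]
18 [-0.   2.8 14.2]
24 [ 0.   4.7 18.7]
30 [ 0.   7.1 22.9]
36 [ 0.   9.9 26.9]
42 [ 0.  13.1 30.6]
48 [ 0.  16.6 33.9]
54 [ 0.  20.5 36.8]
60 [ 0.1 24.7 39.2]
66 [ 0.1 29.1 41.3]
```

>>> carry_out(rows=[5, 0, 0.4, 4.8, -6, 5, 0, 1.4, 9.6, -12, 5, 0, 2.8, 14.2, -18, 5, 0, 4.7, 18.7, -24, 5, 0, 7.1, 22.9, -30, 5, 0, 9.9, 26.9, -36, 5, 0, 13.1, 30.6, -42, 5, 0, 16.6, 33.9, -48, 5, 0, 20.5, 36.8, -54, 5, 0, 22.6, 38.1, -57, 5, 0, 22.6, 38.1, -57])

```text
time: 24.78
position: [0.5305, -0.2524, 0.0887]
ee_rot: [-0.155, 1.566, -0.409]
ft_force: [-0.6, -16.2, -3.3]
grip_width: 0.0117
```

```bash
cat > lk.py <<'E'
from h import *
s=r.observe();T=pose(s);v=T[:2,3]-[.5405,-.2048];F=s["ft_force"]
print("lock est",np.arctan2(-v[1],-v[0])-.1804,"r",np.hypot(*v),"tool F",(T[:3,:3].T@F).round(1),"w",s["grip_width"],"t",s["time"])
E
python3 lk.py
```

```text
lock est 1.1834685196070698 r 0.04858792713595733 tool F [  3.3 -15.8   3.5] w 0.011743195593231538 t 24.775
```

>>> carry_out(rows=[5, 0, -0.5, 1, -1, 5, 0, -0.5, 2, -2, 5, 0, -0.5, 2, -2])

```text
time: 25.15
position: [0.5323, -0.2532, 0.0886]
ee_rot: [-0.2, 1.566, -0.419]
ft_force: [1.1, -0.7, -6.2]
grip_width: 0.012
```

```bash
python3 lk.py
```

```text
lock est 1.2233688915937653 r 0.049125226818518795 tool F [ 6.2 -0.5  1.2] w 0.01201852317097565 t 25.15
```

>>> carry_out(rows=[5, 0, 0, 1, -1, 5, 0, 0, 3, -2, 5, 0, 0, 3, -2])

```text
time: 25.52
position: [0.5349, -0.2538, 0.0885]
ee_rot: [-0.28, 1.568, -0.463]
ft_force: [-4.5, -0.0, -2.8]
grip_width: 0.0129
```

```bash
python3 lk.py
```

```text
lock est 1.2758584323349753 r 0.04929173310580595 tool F [ 2.8 -0.8 -4.5] w 0.012866104356138766 t 25.525
```

>>> carry_out(rows=[5, 0, 0, 1, 0, 5, 0, 0, 2.5, 0, 5, 0, 0, 2.5, 0, 5, 0, 0, 2.5, 0])

```text
time: 26.02
position: [0.5354, -0.2539, 0.0883]
ee_rot: [-3.073, 1.568, 3.027]
ft_force: [-17.8, 2.9, 4.9]
grip_width: 0.0118
```

```bash
python3 lk.py
```

```text
lock est 1.2873427241866073 r 0.04941099080231973 tool F [ -4.8  -0.4 -18.1] w 0.01181451921721924 t 26.025
```

The end stop is firm: 18 N for 0.5 mm of movement. Now I'll release and retreat.

>>> carry_out(rows=[35, 0, 0, 0, 0, 35, 0, 0, 0, 0, 35, 0, 0, 0, 0, 35, -45, 0, 0, 0, 35, -90, 0, 0, 0, 35, -140, 0, 0, 0, 35, -140, 0, 0, 0, 35, -140, 0, 0, 0])

```text
time: 27.02
position: [0.5357, -0.2538, 0.2276]
ee_rot: [3.126, 1.567, 2.944]
ft_force: [0.4, 0.8, -1.1]
grip_width: 0.0301
```

```bash
python3 - <<'E'
from h import *
w=shot("wrist","pics/w9.png");print(r.observe()["time"],r.observe()["ft_force"])
E
```

```text
27.075 [-0.71046014 -0.87624517 -0.76834705]
```

View pics/w9.png

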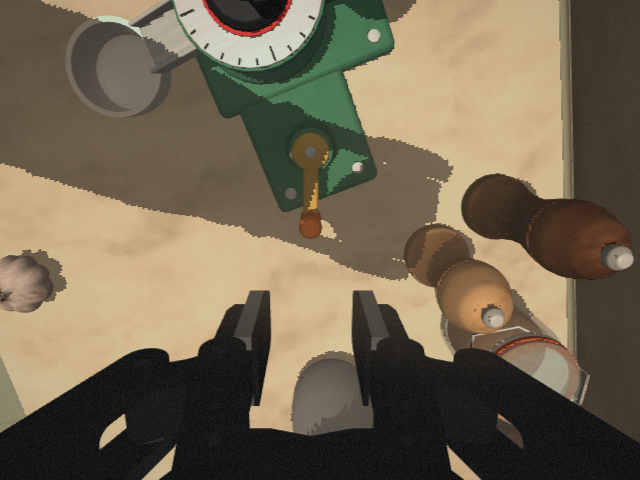

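The lever lies at its outer stop (pivot (310,152), peg (310,226)), the gripper touches nothing, and the garlic, ramekin and other things in view stand undisturbed. Handing in.

```bash
python3 -c "
from plant import r
print(r.hand_in())"
```

```text
the job is handed in; nothing more can be done
None
```

The grind is set and the lock lever is over at its other end stop; I handed the job in at about 27 s of the 67 s allowed.

- **Knob:** I turned it clockwise until it bottomed and held about 0.29 N m, inside the 0.2–0.45 window. I then backed it off until the mark stood 89° from the red pointer. I took the quarter turn from the pointer (about 2.76 rad). The farthest angle I reached, by the gripper, was about 3.03 rad.
- **Lock lever:** it stopped firmly at the far end, with 18 N for the last 0.5 mm of travel. The last wrist picture shows it at that end, the gripper clear, and the garlic and ramekin standing. The squash, teaspoon, mug and wooden spoon I did not check again.

**Readings that disagreed:**
- While the knob was tight, the pointer lagged the gripper by about 0.1 rad. Torque climbed at only about 1.1 N m per rad of gripper turn, against the stated 2, probably because the pads gave.
- My estimate of the locked angle was 1.28 rad, against the nominal 1.2. That fits an error of a few millimetres in where I placed the pivot.

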